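Castle nut to the next slot

TASK

The castle nut on top of the rotor mast is only run down by hand. Turn it clockwise until you feel it nip up on its washer, then keep tightening just to the next slot that lines up with the split-pin hole through the mast (the scribed line across the mast's end shows which way the hole runs), and leave it there ready for the pin: not a slot further, and not backed off. Leave the things lying around it alone.

Things in the scene. Friction and masses are not known exactly. Their poses are not given: they have to be found in the camera images.
- pin_hole (a point): Middle of the split-pin cross hole: 5 mm, straight through the vertical 24 mm steel mast, 6 mm below the mast's end (168 mm above the bench). The point is on the mast's axis, which is also the nut's; x runs along the hole, z up. A thin dark scribed line, 21 mm long, across the mast's end face lies along the hole. The mast is clamped and cannot turn.
- rotor_head: Two-blade rotor hub on its mast in a bench stand, fixed. Origin: under the middle of the base plate (150 x 150 mm), straight below the hole; x along the hole. The blade grips reach 175 mm to either side along y; the tops of yoke and grips lie at least 30 mm below the hole. On the yoke a shoulder 52 mm across, then the washer and the nut.
- nut_face (a point): Dark steel castle nut, M24 x 2 right-hand. Point: centre of its underside, 23 mm below the hole; z up, x through a slot. From below: hexagon 36 mm across flats, 19 mm high; round crown 34 mm across, 8 mm high, with six like slots 6.5 mm wide, each over the middle of a flat; the mast stands 2 mm out of it. Grip two opposite flats with 50 to 80 N. It stays where it is left.
- slot_a (a point): Middle of one of the nut's slots, 14.5 mm from the axis, 23 mm above its underside; turns with the nut. When a slot lies on the hole's line so does the one opposite. The nut starts 0.5 to 3.6 rad short of nipping up, which cannot be seen: it turns freely (0.05 N m), then, bearing on the washer, against a steady 0.7 N m. It comes down 2 mm a turn.
- slot_b (a point): The middle of another slot, 120 degrees anticlockwise from slot_a seen from above; otherwise as slot_a.
- slot_c (a point): The middle of a third slot, 120 degrees clockwise from slot_a seen from above; otherwise as slot_a.
- washer_top (a point): Plain steel washer under the nut, 44 mm across, 4 mm thick; the point is the centre of its top face. It does not move until the nut bears on it; then tightening draws it down with the nut by 0.32 mm per radian (0.33 mm a slot), far too little to see.
- pin_dish: Bystander: round steel parts dish, 96 mm across, 22 mm high, with three split pins in it, on the bench mat; origin under its centre.
- cleaner: Bystander: small amber bottle of cleaner, 42 mm across, 85 mm high, standing; origin under its centre.
- screwdriver: Bystander: screwdriver lying on the mat, about 200 mm long; origin at the underside of its middle, x along it.

How it is judged (in metres and radians):
At the end, for the whole second after the job is handed in: Nut released, a slot within 1.2 mm (5 degrees) of the pin hole's line, less than 0.03 mm of play (5 degrees of turn) between nut and washer, and the washer drawn down by less than 0.4 mm since the start: no further than the first slot that comes into line after nipping up (one slot draws 0.33 mm) ((y of slot_a in the frame of pin_hole between -0.0012 and 0.0012 m or y of slot_b in the frame of pin_hole between -0.0012 and 0.0012 m or y of slot_c in the frame of pin_hole between -0.0012 and 0.0012 m) and distance of washer_top from where it was at the start of the episode below 0.0004 m and z of nut_face in the frame of washer_top below 3e-05 m); the robot touches nothing.
It fails at once if The parts dish is shifted by more than 15 mm (distance of pin_dish from where it was at the start of the episode above 0.015 m).
It fails at once if The bottle is shifted by more than 15 mm (distance of cleaner from where it was at the start of the episode above 0.015 m).
It fails at once if The screwdriver is shifted by more than 15 mm (distance of screwdriver from where it was at the start of the episode above 0.015 m).
It also fails if it takes over 72 s, if anything falls off the work surface, if the arm or the gripper's body presses on something with over 40 N, if the wrist force passes 120 N, or if a joint passes its speed limit or range.

ROBOT

A 6-joint arm with a two-finger parallel gripper is mounted at the origin on the work surface. World frame = base frame: x ahead of the robot, y to its left, z up, the work surface at z = 0. Lengths are in m, angles in degrees, forces in N, time in s.
With the tool pointing down it reaches from about 0.25 to 0.725 m from the base axis. Payload 9.7 kg.
Tool frame: the origin (TCP) lies midway between the tips of the shut fingers; the grasp point (between the pads) lies bot.hold_point_z behind it (bot.hold_point_z is the distance from the TCP to the grasp point, in m); z points along the fingers, y is the line along which they close (so a half turn about z gives the same grasp; the last joint's range is limited). The gripper opens to 85 mm and grips with 20 to 120 N. Pads are 22 mm wide; open, the fingers measure 114 mm over their backs; the gripper's body (76 mm by 85 mm) begins 54 mm behind the grasp point. The pads swing forward as they close: fully open they stand 13 mm farther back than shut.
Start: joints at [-66.291, 4.979, 10.078, 95.1, 0, 90], TCP at [0.221, -0.504, 0.193] pointing down, gripper open.
Joint ranges: [-179.16, 179.16], [-48.56, 103.87], [-65.8, 70.77], [-126.05, 130.52], [-82.76, 87.17], [-180, 180]. Speed limits (degrees/s): [127.2, 127.2, 147.25, 180, 180, 180].

INTERFACE

Orientations are given as [roll, pitch, yaw] about the fixed x, y, z axes, in that order (R = Rz(yaw) Ry(pitch) Rx(roll)).
In Python, from workcell import bot, camera, camera_model, ticket gives the robot as it stands.
- The arm moves only by the tool send_rows, never from a script. Its argument "targets" is text: rows parted by semicolons, each of 5 numbers parted by spaces: the shift along the tool's x, y, z in mm, then the turn about the tool's z in degrees, then the closure in counts, from 0 (fully open) to 255 (shut). A call has 1 to 20 rows; each row is the pose to reach, as a shift and turn from the pose commanded when the call began, along the tool's axes at that moment; what a row does not reach only later rows make up. A row lasts 1/8 s, in which the tool goes at most 62.5 mm and 10.7 degrees, less where a joint would pass 70% of its speed; a pose out of reach is approached as far as the arm can. A call with a gripper value outside its range is refused whole. The fingers move at their own pace and stop on an object; "newtons" is the grip in N (left out, the last holds). Time passes only in rows, so rows that repeat a pose let the fingers close. It gives the time, the measured TCP pose, the force, the opening and the grip force at its end, in the units of the state.
- bot.get_obs(): the state, without advancing time (a new reading comes with each control period).
- camera(name): name is "scene" or "top" or "wrist"; returns the picture (400x640x3 uint8, blue, green, red); there is no depth.
- camera_model(name): a dict with "K" (3x3 intrinsics, pixels), "pose" (4x4, takes a point from camera to world coordinates); the wrist camera has in their place "T_tool_cam" (4x4, takes a point from camera to tool coordinates, whose origin is the TCP and whose axes are the flange's). Camera axes: x right, y down, z forward; pixel columns grow to the right and rows downward; lengths in m; the calibration is good to about 2 mm. A picture is of the moment at which its call begins: read the wrist's pose just before it. camera_model takes no time and is no camera call.
- ticket.job_done(): hands the job in; it is judged then, once.
The state is a dict: "time": time; "q": joint angles; "qd": joint speeds; "joint_efforts": joint torques, N m; "ee_pos": TCP position; "tcp_rot": TCP orientation; "wrist_force": force on the tool from outside, world axes, zero at the start; "torque": the same for the moment, N m; "opening": finger opening in m; "grasp_force": force on a finger pad.
Only numpy, scipy, OpenCV 4.12 (cv2) and the standard library are available. Lean on these libraries where they do the work, as an engineer would, in place of code of your own. Each camera call takes 0.05 s, during which the arm holds its last target. There are 200 camera calls.

## Working session

There is one attempt and no reset: what is moved stays moved. The work goes in short steps, Python scripts to look and compute and a tool call to move; the robot and the scene stay as the last step left them, time stands still between calls to the robot, and variables do not carry over. Pictures are saved under pics/ and viewed, at most 10 in all, crops included, and the job is handed in when it is done.

Besides the shell and the picture viewer there is one more tool, called after "Emit:" as name(argument=value, ...) on one line, values as JSON. send_rows: Moves the arm, as the interface text tells. Its arguments: {"type":"object","properties":{"targets":{"type":"string"},"newtons":{"type":"number"}},"required":["targets"]}

```bash
mkdir -p pics; python3 - <<'E'
from workcell import bot,camera,camera_model
import cv2
o=bot.get_obs();print({k:o[k] for k in('time','ee_pos','tcp_rot','q','opening','wrist_force')},bot.hold_point_z)
for n in('top','scene'):
    cv2.imwrite(f'pics/{n}0.png',camera(n)); m=camera_model(n);print(n,m['K'],m['pose'])
print(camera_model('wrist'))
E
```

```text
{'time': 0.0, 'ee_pos': array([ 0.22102715, -0.50332715,  0.19267619]), 'tcp_rot': array([-1.79923808e+02, -2.68963052e-03,  2.37064052e+01]), 'q': array([-6.62937561e+01,  5.01080150e+00,  1.00333631e+01,  9.50987536e+01,
        2.68941360e-03,  8.99998351e+01]), 'opening': 0.0852819620251209, 'wrist_force': array([ 0.42542405,  0.03799813, -0.33509421])} 0.0187
top [[497.56189739   0.         313.3602657 ]
 [  0.         497.56189739 199.704588  ]
 [  0.           0.           1.        ]] [[-0.02884769 -0.99554163  0.08980352  0.51448832]
 [-0.99923584  0.02635064 -0.02886846  0.07656655]
 [ 0.02637337 -0.09056768 -0.99554103  0.9463622 ]
 [ 0.          0.          0.          1.        ]]
scene [[433.71139153   0.         324.66221984]
 [  0.         433.71139153 207.65747735]
 [  0.           0.           1.        ]] [[-0.85133932  0.27425977 -0.44721688  0.91347279]
 [ 0.52438938  0.46989666 -0.71007951  0.59613024]
 [ 0.01539947 -0.83903439 -0.54386042  0.54008722]
 [ 0.          0.          0.          1.        ]]
{'K': array([[292.43283441,   0.        , 320.99108634],
       [  0.        , 292.43283441, 207.4304614 ],
       [  0.        ,   0.        ,   1.        ]]), 'T_tool_cam': array([[-3.23768156e-04, -9.61052932e-01, -2.76364176e-01,
         6.92283897e-02],
       [ 9.99998990e-01,  7.12460133e-05, -1.41928316e-03,
        -9.15567269e-04],
       [ 1.38369608e-03, -2.76364356e-01,  9.61051938e-01,
        -1.79125873e-01],
       [ 0.00000000e+00,  0.00000000e+00,  0.00000000e+00,
         1.00000000e+00]])}
```

View pics/top0.png

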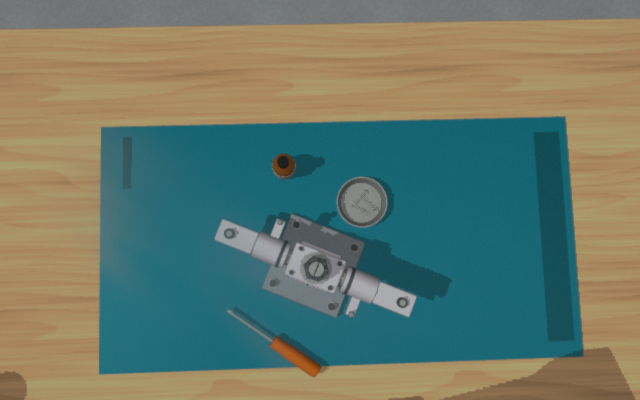

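View pics/scene0.png

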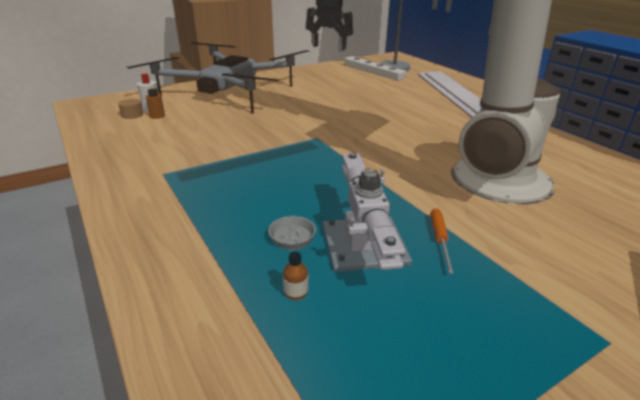

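```bash
cat > h.py <<'E'
from workcell import bot,camera,camera_model
import cv2,numpy as np
from scipy.spatial.transform import Rotation as R
def T_tool():
    o=bot.get_obs();T=np.eye(4);T[:3,:3]=R.from_euler('xyz',o['tcp_rot'],degrees=True).as_matrix();T[:3,3]=o['ee_pos'];return T,o
def ray(m,P,uv,z):
    d=P[:3,:3]@np.linalg.inv(m['K'])@[*uv,1.];c=P[:3,3];return c+d*(z-c[2])/d[2]
def crop(im,u,v,w,h,s,name):
    cv2.imwrite(f'pics/{name}.png',cv2.resize(im[v-h:v+h,u-w:u+w],None,fx=s,fy=s,interpolation=cv2.INTER_CUBIC))
def goal(p,yaw=None):
    "shift in tool axes mm to put TCP at p, turn about tool z"
    T,o=T_tool();d=T[:3,:3].T@(np.array(p)-T[:3,3])*1000
    return d.round(1), None if yaw is None else round((o['tcp_rot'][2]-yaw+180)%360-180,1)
E
python3 - <<'E'
from h import *
m=camera_model('top');p=ray(m,m['pose'],(317,268),.174);print(p)
for uv in((230,233),(403,302)):print(ray(m,m['pose'],uv,.13))
crop(cv2.imread('pics/top0.png'),317,268,35,28,10,'topc')
print(goal([p[0],p[1],.26]))
E
```

```text
[0.47842484 0.05161171 0.174     ]
[0.53722412 0.19042027 0.13      ]
[ 0.41738118 -0.08799122  0.13      ]
(array([ 458.8, -404.7,  -66.7]), None)
```

View pics/topc.png

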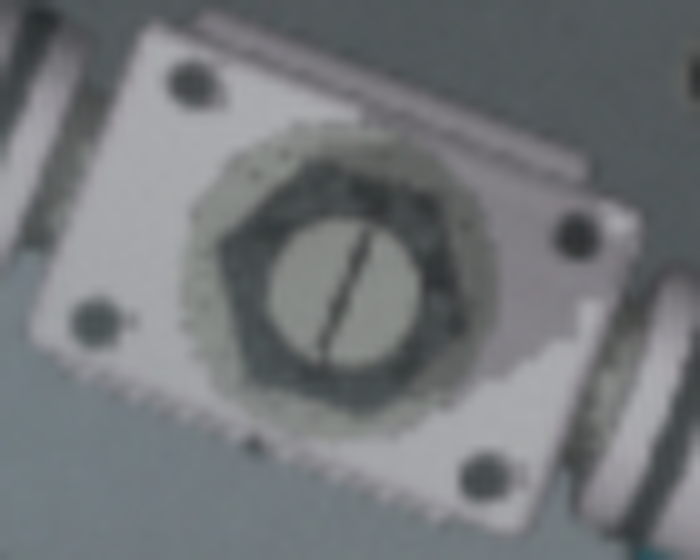

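Emit:
send_rows(targets="0 0 -60 0 0; 0 0 -60 0 0; 457 -404 -60 0 0; 457 -404 -60 0 0; 457 -404 -60 0 0; 457 -404 -60 0 0; 457 -404 -60 0 0; 457 -404 -60 0 0; 457 -404 -60 0 0; 457 -404 -60 0 0; 457 -404 -60 0 0; 457 -404 -60 0 0; 457 -404 -60 0 0; 457 -404 -20 0 0; 457 -404 -20 0 0; 457 -404 -20 0 0; 457 -404 -20 0 0; 457 -404 -20 0 0", newtons=65)

```text
time: 2.35
ee_pos: [0.4775, 0.0499, 0.2144]
tcp_rot: [180.0, -0.1, 23.7]
wrist_force: [0.4, 0.8, 0.2]
opening: 0.0856
grasp_force: 0.0
```

```bash
python3 - <<'E'
from h import *
T,o=T_tool();im=camera('wrist');cv2.imwrite('pics/w1.png',im);np.save('w1T.npy',T)
m=camera_model('wrist');P=T@m['T_tool_cam']
q=np.linalg.inv(P)@[.4765,.052,.174,1];uv=(m['K']@q[:3])/q[2];print(o['time'],o['ee_pos'],o['tcp_rot'],o['q'].round(1),o['torque'],uv)
u,v=int(uv[0]),int(uv[1]);crop(im,u,v,50,40,8,'w1c');print(u,v)
E
```

```text
2.35 [0.47754054 0.04990025 0.21440743] [ 1.79973877e+02 -8.46776663e-02  2.36849855e+01] [  6.   -4.2   3.2  97.3   0.  162.3] [-0.00611231  0.00411473 -0.02083041] [319.57373517 215.08056152   1.        ]
319 215
```

View pics/w1c.png

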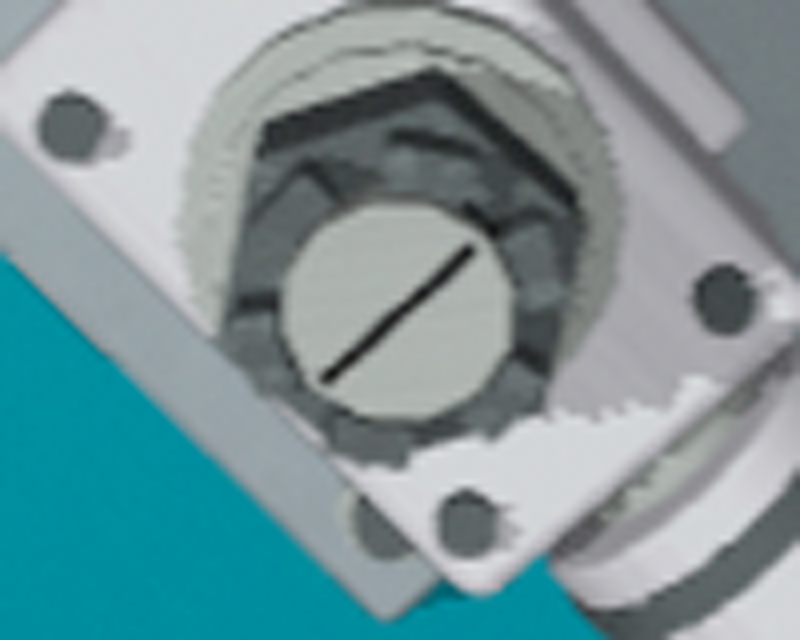

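```bash
python3 - <<'E'
from h import *
T=np.load('w1T.npy');m=camera_model('wrist');P=T@m['T_tool_cam']
f=lambda c,z:ray(m,P,(269+c[0]/8,175+c[1]/8),z)[:2]
c=f((397,310),.174);print('c',c)
a,b=f((325,380),.174),f((472,247),.174);d=b-a;print('scribe',np.degrees(np.arctan2(d[1],d[0])),np.linalg.norm(d),(a+b)/2)
for pts,z in(([(262,155),(437,97),(578,210)],.1645),([(262,128),(435,68),(580,187)],.1455)):
    w=[f(p,z) for p in pts]
    print('corner ang',[ (np.degrees(np.arctan2(*(p-c)[::-1])).round(1),np.linalg.norm(p-c).round(4)) for p in w])
    print('edge normals',[np.degrees(np.arctan2(*(w[i+1]-w[i])[::-1])).round(1)+90 for i in(0,1)])
E
```

```text
c [0.47720486 0.05312155]
scribe -22.931103002103505 0.01992833660910359 [0.47685862 0.05287461]
corner ang [(np.float64(69.2), np.float64(0.0191)), (np.float64(12.1), np.float64(0.0197)), (np.float64(-43.6), np.float64(0.0198))]
edge normals [np.float64(42.4), np.float64(-15.5)]
corner ang [(np.float64(75.1), np.float64(0.019)), (np.float64(11.8), np.float64(0.0189)), (np.float64(-51.4), np.float64(0.0205))]
edge normals [np.float64(43.1), np.float64(-16.099999999999994)]
```

Emit:
send_rows(targets="0 0 0 -145 0; 0 0 0 -145 0; 0 0 0 -145 0; 0 0 0 -145 0; 0 0 0 -145 0; 0 0 0 -145 0; 0 0 0 -145 0; 0 0 0 -145 0; 0 0 0 -145 0; 0 0 0 -145 0; 0 0 0 -145 0; 0 0 0 -145 0; 0 0 0 -145 0; 0 0 0 -145 0; 0 0 0 -145 0; 0 0 0 -145 0; 0 0 0 -145 0; 0 0 0 -145 0")

```text
time: 4.65
ee_pos: [0.4771, 0.0501, 0.2134]
tcp_rot: [-180.0, -0.0, 168.7]
wrist_force: [0.6, -0.2, 0.2]
opening: 0.0854
grasp_force: 0.0
```

```bash
python3 - <<'E'
from h import *
T,o=T_tool();im=camera('wrist');cv2.imwrite('pics/w2.png',im);np.save('w2T.npy',T)
m=camera_model('wrist');P=T@m['T_tool_cam']
q=np.linalg.inv(P)@[.477,.053,.174,1];uv=(m['K']@q[:3])/q[2];print(o['time'],o['ee_pos'],o['tcp_rot'],o['q'].round(1),o['torque'],uv)
u,v=int(uv[0]),int(uv[1]);crop(im,u,v,40,30,10,'w2c');print(u,v)
E
```

```text
4.65 [0.47712111 0.05006514 0.21337652] [-1.79998630e+02 -2.40784975e-03  1.68672635e+02] [ 6.  -4.1  3.1 97.3 -0.  17.3] [0.02512482 0.03819042 0.00830351] [324.05663833 217.32018918   1.        ]
324 217
```

View pics/w2c.png

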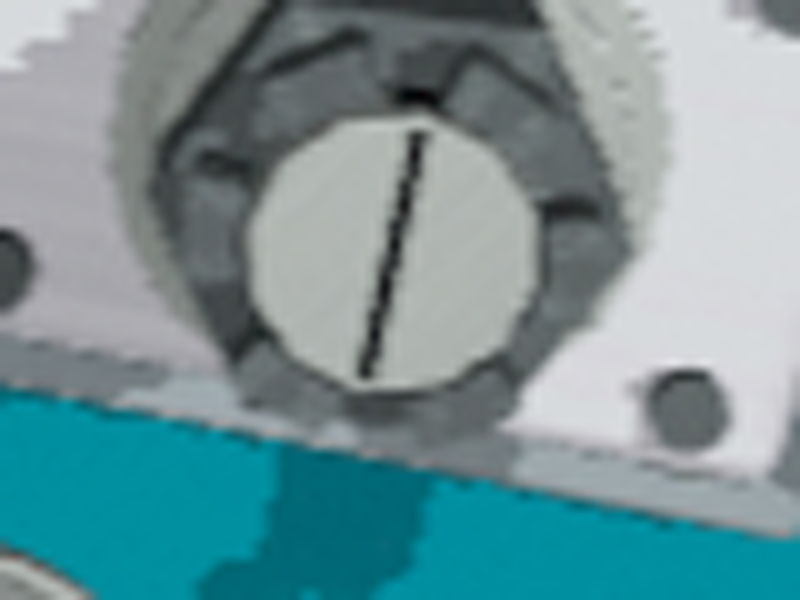

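Emit:
send_rows(targets="0 0 0 -145 0; 0 0 0 -145 0; 0 0 0 -145 0; 0 0 0 -145 0; 0 0 0 -145 0; 0 0 0 -145 0; 0 0 0 -145 0; 0 0 0 -145 0; 0 0 0 -145 0; 0 0 0 -145 0; 0 0 0 -145 0; 0 0 0 -145 0; 0 0 0 -145 0; 0 0 0 -145 0; 0 0 0 -145 0; 0 0 0 -145 0; 0 0 0 -145 0; 0 0 0 -145 0")

```text
time: 6.95
ee_pos: [0.4771, 0.0501, 0.2134]
tcp_rot: [-180.0, 0.0, -46.3]
wrist_force: [0.3, 0.4, 0.5]
opening: 0.0853
grasp_force: 0.0
```

```bash
python3 - <<'E'
from h import *
T=np.load('w2T.npy');m=camera_model('wrist');P=T@m['T_tool_cam']
f=lambda c,z:ray(m,P,(284+c[0]/10,187+c[1]/10),z)[:2]
c=f((393,253),.174);print('c',c)
ang=lambda d:np.degrees(np.arctan2(d[1],d[0])).round(1)
a,b=f((363,378),.174),f((420,132),.174);print('scribe',ang(b-a))
for p in((415,90),(375,405),(240,345),(575,212),(215,162)):
    w=f(p,.170)-c;print('slot',p,ang(w),ang(w)%60,np.linalg.norm(w).round(4))
for p in((632,240),(158,175),(245,400),(500,430)):
    w=f(p,.1645)-c;print('cor',p,ang(w),(ang(w)+30)%60,np.linalg.norm(w).round(4))
T,o=T_tool();im=camera('wrist');cv2.imwrite('pics/w3.png',im);np.save('w3T.npy',T)
P=T@m['T_tool_cam']
q=np.linalg.inv(P)@[.477,.053,.174,1];uv=(m['K']@q[:3])/q[2]
u,v=int(uv[0]),int(uv[1]);crop(im,u,v,40,30,10,'w3c');print(u,v,o['q'].round(1))
E
```

```text
c [0.47572851 0.05261742]
scribe 156.3
slot (415, 90) 160.6 40.599999999999994 0.0122
slot (375, 405) -17.0 43.0 0.0141
slot (240, 345) -65.1 54.900000000000006 0.0152
slot (575, 212) 87.2 27.200000000000003 0.0146
slot (215, 162) -125.5 54.5 0.0154
cor (632, 240) 73.4 43.400000000000006 0.0196
cor (158, 175) -112.3 37.7 0.0193
cor (245, 400) -49.2 40.8 0.0198
cor (500, 430) 14.8 44.8 0.0204
317 217 [   6.    -4.1    3.1   97.3    0.  -127.7]
```

View pics/w3c.png

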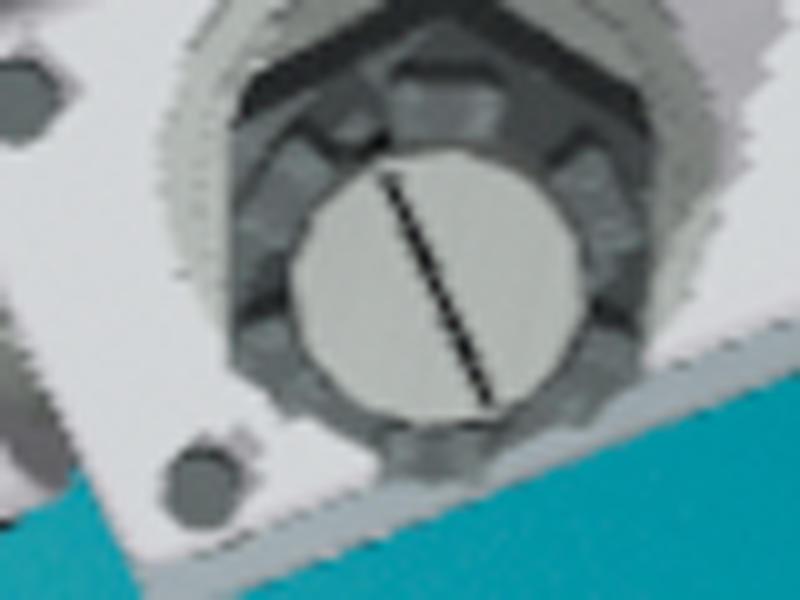

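```bash
python3 - <<'E'
from h import *
T=np.load('w3T.npy');m=camera_model('wrist');P=T@m['T_tool_cam']
f=lambda c,z:ray(m,P,(277+c[0]/10,187+c[1]/10),z)[:2]
c=f((439,287),.174);print('c',c)
ang=lambda d:np.degrees(np.arctan2(d[1],d[0])).round(1)
a,b=f((388,175),.174),f((490,405),.174);print('scribe',ang(b-a))
# blade bolts from top camera
t=camera_model('top');A,B=[ray(t,t['pose'],p,.135)[:2] for p in((230,233),(403,302))];print('blades',ang(A-B)-90,(A+B)/2)
for p,q in(((268,300),(612,305)),):print('slots',ang(f(q,.17)-f(p,.17)))
print('flat',ang(f((232,130),.1645)-f((232,360),.1645)),ang(f((650,130),.1645)-f((645,370),.1645)))
C=np.array([.4763,.0528]);print(goal([*C,.15]))
E
```

```text
c [0.47623029 0.05050418]
scribe 156.6
blades -23.299999999999997 [0.4775304 0.0513698]
slots -137.2
flat -47.5 -46.4
(array([-2.5, -1.3, 63.4]), None)
```

```bash
python3 - <<'E'
from h import *
A=[];b=[]
for y,c in((23.7,(.4772,.0531)),(168.7,(.4757,.0526)),(-46.3,(.4762,.0505))):
    r=np.radians(y);C,S=np.cos(r),np.sin(r);A+=[[1,0,C,S],[0,1,S,-C]];b+=c
s,r,*_=np.linalg.lstsq(np.array(A),np.array(b),rcond=None);print(s,r,goal([*s[:2],.15]))
E
```

```text
[4.76165793e-01 5.21813481e-02 1.03140787e-03 3.43557073e-04] [1.58833804e-06] (array([-2.2, -0.8, 63.4]), None)
```

Emit:
send_rows(targets="-2.2 -0.8 0 0 0; -2.2 -0.8 40 0 0; -2.2 -0.8 70 0 0; -2.2 -0.8 70 0 0; -2.2 -0.8 70 0 0; -2.2 -0.8 70 0 0; -2.2 -0.8 70 0 80; -2.2 -0.8 70 0 80; -2.2 -0.8 70 0 80; -2.2 -0.8 70 0 80; -2.2 -0.8 70 0 80", newtons=50)

```text
time: 8.38
ee_pos: [0.4762, 0.0522, 0.1434]
tcp_rot: [180.0, 0.0, -46.3]
wrist_force: [-0.4, -0.4, 0.4]
opening: 0.059
grasp_force: 0.0
```

Emit:
send_rows(targets="0 0 0 0 160; 0 0 0 0 160; 0 0 0 0 160; 0 0 0 0 160; 0 0 0 0 160; 0 0 0 0 160; 0 0 0 0 160; 0 0 0 0 160", newtons=50)

```text
time: 9.38
ee_pos: [0.4762, 0.0522, 0.1434]
tcp_rot: [180.0, 0.0, -46.3]
wrist_force: [-0.4, -0.0, -0.8]
opening: 0.0316
grasp_force: 0.0
```

```bash
python3 - <<'E'
from h import *
T,o=T_tool();print(o['time'],o['torque'],T[:3,:3].T@o['wrist_force'],o['tcp_rot'],o['ee_pos'])
im=camera('wrist');cv2.imwrite('pics/w4.png',im)
E
```

```text
9.375 [-0.01389031 -0.03532896  0.02524302] [-0.2336269   0.27573166  0.76021849] [ 1.79998866e+02  1.29697727e-03 -4.62887817e+01] [0.47618598 0.05223516 0.14338275]
```

View pics/w4.png

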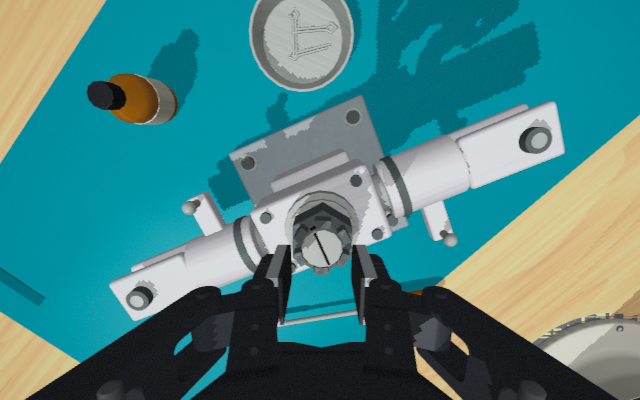

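```bash
python3 - <<'E'
from h import *
crop(cv2.imread('pics/w4.png'),322,270,80,60,5,'w4c')
E
```

```text
(no output)
```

View pics/w4c.png

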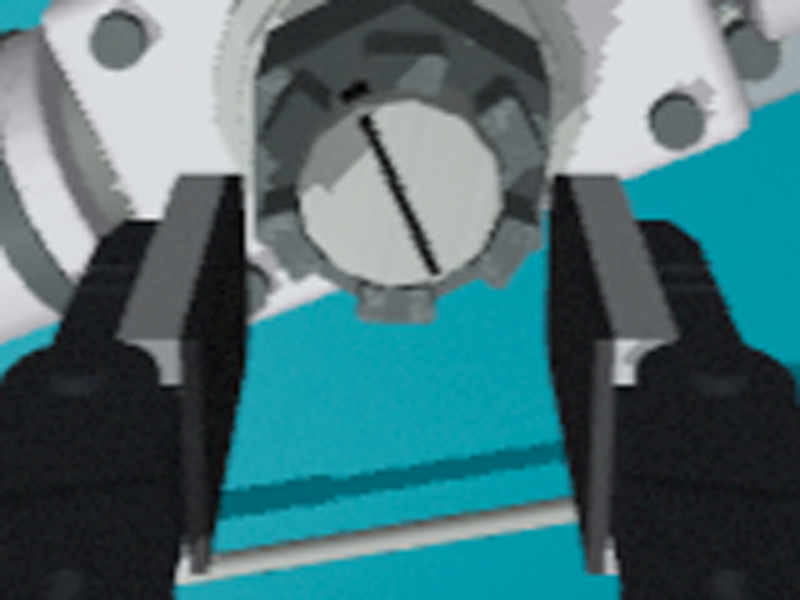

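Emit:
send_rows(targets="0 0 0 0 110; 0 0 0 0 110; 0 0 0 0 110; 0 0 10 0 110; 0 0 10 0 110; 0 0 10 0 160; 0 0 10 0 160; 0 0 10 0 160; 0 0 10 0 160; 0 0 10 0 160", newtons=20)

```text
time: 10.68
ee_pos: [0.4762, 0.0522, 0.1334]
tcp_rot: [-180.0, -0.0, -46.3]
wrist_force: [0.2, 0.8, 0.6]
opening: 0.032
grasp_force: 0.0
```

```bash
python3 - <<'E'
from h import *
m=camera_model('scene')
for uv in((371,174),(371,177),(371,180)):
    d=m['pose'][:3,:3]@np.linalg.inv(m['K'])@[*uv,1.];c=m['pose'][:3,3];t=((np.array([.4762,.0522])-c[:2])@d[:2])/(d[:2]@d[:2]);print(uv,c+t*d)
T,o=T_tool();print(o['time'],o['torque'],T[:3,:3].T@o['wrist_force'],o['opening'])
crop(cv2.imread('pics/scene0.png'),370,190,40,30,10,'sc')
E
```

```text
(371, 174) [0.47413615 0.05387213 0.16542266]
(371, 177) [0.47378687 0.0541577  0.15927233]
(371, 180) [0.47343502 0.05444614 0.15307044]
10.675 [ 0.07849135  0.00928275 -0.03891207] [-0.46198639 -0.71487824 -0.6217618 ] 0.03197970523869986
```

View pics/sc.png

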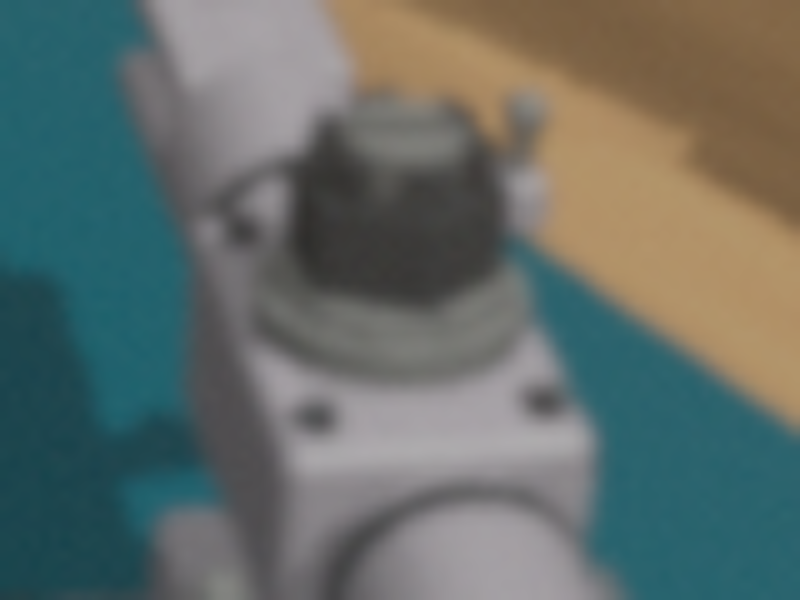

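Emit:
send_rows(targets="0 0 0 0 105; 0 0 0 0 105; 0 0 0 0 105; 0 0 0 0 105; 0 0 8 0 105; 0 0 16 0 105; 0 0 16 0 105; 0 0 16 0 160; 0 0 16 0 160; 0 0 16 0 160; 0 0 16 0 160; 0 0 16 0 160; 0 0 16 0 160", newtons=50)

```text
time: 12.3
ee_pos: [0.4761, 0.0521, 0.1175]
tcp_rot: [180.0, -0.0, -46.3]
wrist_force: [-5.4, -2.3, 5.2]
opening: 0.0334
grasp_force: 49.9
```

Emit:
send_rows(targets="0 0 0 0 105; 0 0 0 0 105; 0 0 0 0 105; 0 0 0 0 105; 0 0 8 0 105; 0 0 8 0 105; 0 0 8 0 160; 0 0 8 0 160; 0 0 8 0 160; 0 0 8 0 160; 0 0 8 0 160; 0 0 8 0 160", newtons=50)

```text
time: 13.8
ee_pos: [0.4761, 0.0521, 0.1095]
tcp_rot: [180.0, -0.0, -46.3]
wrist_force: [-4.2, -2.5, 3.4]
opening: 0.0347
grasp_force: 51.0
```

```bash
python3 - <<'E'
from h import *
T,o=T_tool();print(o['time'],o['torque'],T[:3,:3].T@o['wrist_force'],o['opening'],o['tcp_rot'])
E
```

```text
13.8 [-0.56974234  0.92087433 -0.02407106] [-1.05089522  4.79071751 -3.42820025] 0.0347326209663654 [ 1.79982665e+02 -2.28849492e-03 -4.62948743e+01]
```

Emit:
send_rows(targets="0 0 0 0 105; 0 0 0 0 105; 0 0 0 0 105; 0 0 0 0 105; 0 0 4 0 105; 0 0 4 0 105; 0 0 4 0 160; 0 0 4 0 160; 0 0 4 0 160; 0 0 4 0 160; 0 0 4 0 160; 0 0 4 0 160", newtons=65)

```text
time: 15.3
ee_pos: [0.4761, 0.0521, 0.1055]
tcp_rot: [180.0, -0.0, -46.3]
wrist_force: [-4.6, -2.4, 4.9]
opening: 0.0346
grasp_force: 66.2
```

```bash
python3 - <<'E'
from h import *
T,o=T_tool();print(o['time'],o['torque'],T[:3,:3].T@o['wrist_force'],o['opening'],o['tcp_rot'],o['q'].round(1))
cv2.imwrite('pics/w5.png',camera('wrist'))
E
```

```text
15.3 [-0.62182058  0.8504389  -0.05344296] [-1.4465712   5.04057281 -4.93622961] 0.03459995110868989 [ 1.79983624e+02 -6.46785167e-03 -4.62966822e+01] [   6.3   -5.6  -10.2   85.4   -0.  -127.5]
```

Emit:
send_rows(targets="0 0 0 5 160; 0 0 0 10 160; 0 0 0.1 15 160; 0 0 0.1 20 160")

```text
time: 15.85
ee_pos: [0.4762, 0.0522, 0.1054]
tcp_rot: [-180.0, -0.0, -66.5]
wrist_force: [-3.5, -1.3, 5.9]
opening: 0.0345
grasp_force: 66.1
```

```bash
cat > s.py <<'E'
from h import *
T,o=T_tool();print(o['time'],'tau',o['torque'].round(3),'F',(T[:3,:3].T@o['wrist_force']).round(1),o['opening'].round(4),o['tcp_rot'].round(2),'q6',o['q'][5].round(1),'w',o['qd'][5].round(1))
E
python3 s.py
```

```text
Traceback (most recent call last):
  File "s.py", line 2, in <module>
    T,o=T_tool();print(o['time'],'tau',o['torque'].round(3),'F',(T[:3,:3].T@o['wrist_force']).round(1),o['opening'].round(4),o['tcp_rot'].round(2),'q6',o['q'][5].round(1),'w',o['qd'][5].round(1))
                                                                                                       ^^^^^^^^^^^^^^^^^^
AttributeError: 'float' object has no attribute 'round'
```

Emit:
send_rows(targets="0 0 0 5 160; 0 0 0 10 160; 0 0 0 15 160; 0 0 0.1 20 160")

```text
time: 16.35
ee_pos: [0.4763, 0.0522, 0.1053]
tcp_rot: [-180.0, -0.0, -86.5]
wrist_force: [-2.6, -3.1, 4.4]
opening: 0.0341
grasp_force: 66.1
```

```bash
python3 s.py
```

```text
Traceback (most recent call last):
  File "s.py", line 2, in <module>
    T,o=T_tool();print(o['time'],'tau',o['torque'].round(3),'F',(T[:3,:3].T@o['wrist_force']).round(1),o['opening'].round(4),o['tcp_rot'].round(2),'q6',o['q'][5].round(1),'w',o['qd'][5].round(1))
                                                                                                       ^^^^^^^^^^^^^^^^^^
AttributeError: 'float' object has no attribute 'round'
```

```bash
sed -i "s/o\['opening'\].round(4)/round(o['opening'],4)/" s.py; python3 s.py
```

```text
16.35 tau [-0.443  0.594  0.054] F [ 3.   2.8 -4.4] 0.0341 [-1.7998e+02 -1.0000e-02 -8.6450e+01] q6 -87.3 w 39.6
```

Emit:
send_rows(targets="0 0 0 5 160; 0 0 0 10 160; 0 0 0.1 14 160")

```text
time: 16.73
ee_pos: [0.4764, 0.0522, 0.1052]
tcp_rot: [-180.0, 0.0, -100.4]
wrist_force: [-1.7, -1.9, 5.2]
opening: 0.0342
grasp_force: 66.1
```

```bash
python3 s.py
```

```text
16.725 tau [-0.527  0.5    0.044] F [ 2.2  1.3 -5.2] 0.0342 [-179.97    0.   -100.43] q6 -73.3 w 31.4
```

Emit:
send_rows(targets="0 0 0 5 160; 0 0 0 10 160; 0 0 0.1 13 160")

```text
time: 17.1
ee_pos: [0.4765, 0.0522, 0.1052]
tcp_rot: [-180.0, 0.0, -113.4]
wrist_force: [-1.8, -2.1, 5.3]
opening: 0.0342
grasp_force: 66.1
```

```bash
python3 s.py;python3 -c "
from h import *
im=camera('wrist');crop(im,322,270,80,60,5,'w6c')"
```

```text
17.1 tau [-0.587  0.351 -0.004] F [ 2.6  0.8 -5.3] 0.0342 [-1.7996e+02  1.0000e-02 -1.1341e+02] q6 -60.3 w 23.1
```

View pics/w6c.png

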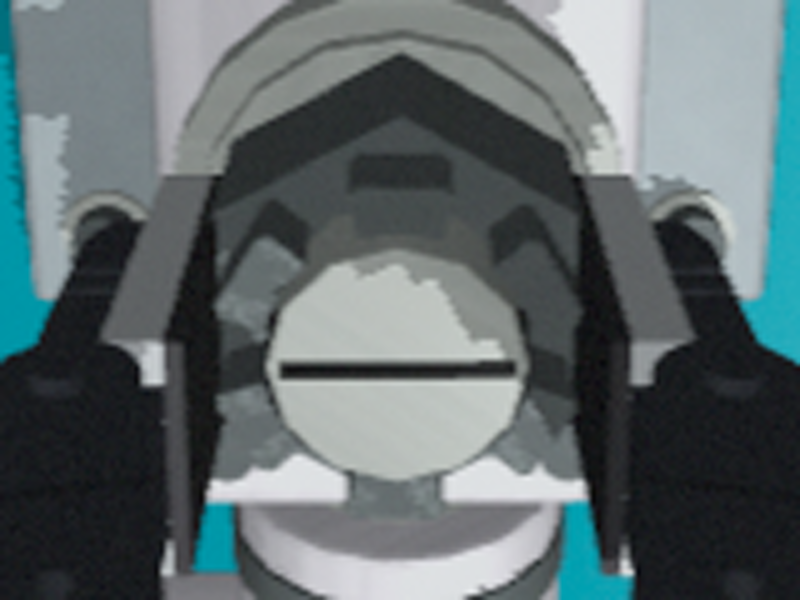

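Emit:
send_rows(targets="0 0 0 5 160; 0 0 0 10 160; 0 0 0 15 160; 0 0 0.1 20 160")

```text
time: 17.65
ee_pos: [0.4766, 0.0521, 0.1051]
tcp_rot: [-179.9, 0.0, -133.4]
wrist_force: [-1.2, -3.6, 4.6]
opening: 0.0344
grasp_force: 66.1
```

```bash
python3 s.py
```

```text
17.65 tau [-0.698  0.24   0.038] F [ 3.4 -1.7 -4.6] 0.0344 [-1.7995e+02  2.0000e-02 -1.3340e+02] q6 -40.3 w 39.7
```

Emit:
send_rows(targets="0 0 0 5 160; 0 0 0 10 160; 0 0 0 15 160; 0 0 0.1 20 160")

```text
time: 18.15
ee_pos: [0.4768, 0.0519, 0.105]
tcp_rot: [-179.9, 0.0, -153.4]
wrist_force: [-1.3, -4.2, 4.4]
opening: 0.0345
grasp_force: 66.0
```

```bash
python3 s.py
```

```text
18.15 tau [-0.849  0.165  0.002] F [ 3.  -3.2 -4.4] 0.0345 [-1.7994e+02  5.0000e-02 -1.5341e+02] q6 -20.3 w 39.8
```

Emit:
send_rows(targets="0 0 0 5 160; 0 0 0 10 160; 0 0 0 15 160; 0 0 0.1 19.8 160")

```text
time: 18.65
ee_pos: [0.4768, 0.0518, 0.1049]
tcp_rot: [-179.9, 0.1, -173.2]
wrist_force: [-0.7, -5.0, 3.4]
opening: 0.0343
grasp_force: 66.0
```

```bash
python3 s.py
```

```text
18.65 tau [-1.034  0.14   0.028] F [ 1.3 -4.9 -3.4] 0.0343 [-1.7994e+02  6.0000e-02 -1.7321e+02] q6 -0.5 w 38.0
```

Emit:
send_rows(targets="0 0 0 5 160; 0 0 0 10 160; 0 0 0 15 160; 0 0 0.1 20 160")

```text
time: 19.15
ee_pos: [0.4768, 0.0516, 0.1048]
tcp_rot: [-179.9, 0.1, 166.8]
wrist_force: [-0.1, -4.7, 5.0]
opening: 0.0344
grasp_force: 66.0
```

```bash
python3 s.py
```

```text
19.15 tau [-1.165  0.172  0.041] F [-0.9 -4.7 -5. ] 0.0344 [-1.7995e+02  8.0000e-02  1.6678e+02] q6 19.5 w 39.8
```

Emit:
send_rows(targets="0 0 0 5 160; 0 0 0 10 160; 0 0 0 15 160; 0 0 0.1 20 160")

```text
time: 19.65
ee_pos: [0.4767, 0.0515, 0.1047]
tcp_rot: [-180.0, 0.1, 146.8]
wrist_force: [-1.8, -5.6, 4.3]
opening: 0.0342
grasp_force: 65.8
```

```bash
python3 s.py
```

```text
19.65 tau [-1.38   0.179  0.731] F [-1.6 -5.6 -4.3] 0.0342 [-1.7996e+02  1.1000e-01  1.4683e+02] q6 39.4 w 39.7
```

Emit:
send_rows(targets="0 0 0 5 160; 0 0 0 10 160; 0 0 0 15 160; 0 0 0.1 20 160")

```text
time: 20.15
ee_pos: [0.4766, 0.0514, 0.1045]
tcp_rot: [-180.0, 0.1, 126.8]
wrist_force: [-1.6, -8.0, 3.9]
opening: 0.034
grasp_force: 65.9
```

```bash
python3 s.py
```

```text
20.15 tau [-1.519  0.34   0.724] F [-5.4 -6.  -3.9] 0.034 [-1.7998e+02  1.1000e-01  1.2683e+02] q6 59.4 w 39.7
```

Emit:
send_rows(targets="0 0 0 0 160; 0 0 0 0 160; 0 0 0 0 160")

```text
time: 20.52
ee_pos: [0.4766, 0.0514, 0.1045]
tcp_rot: [-180.0, 0.1, 127.0]
wrist_force: [-0.9, -7.9, 4.9]
opening: 0.0344
grasp_force: 66.0
```

```bash
python3 s.py; python3 -c "
from h import *
im=camera('wrist');cv2.imwrite('pics/w7.png',im)
a=cv2.imread('pics/w6c.png');b=cv2.resize(im[210:330,242:402],None,fx=5,fy=5,interpolation=cv2.INTER_CUBIC)
# scribe angle: dark pixels inside mast disc
for n,i in(('ref',a),('now',b)):
    g=cv2.cvtColor(i,6);mk=np.zeros_like(g);cv2.circle(mk,(398,365),95,255,-1);v,u=np.nonzero((g<70)&(mk>0));r=cv2.fitLine(np.c_[u,v].astype(np.float32),2,0,.01,.01).ravel();print(n,len(u),np.degrees(np.arctan2(r[1],r[0])),r[2:])
    for bx in((215,300,60,110),(535,300,50,110)):
        x,y,w,h=bx;c=g[y:y+h,x:x+w].mean(1);print('slot row',y+np.average(np.arange(h),weights=np.clip(np.percentile(c,40)-c,0,None)))
"
```

```text
20.525 tau [-1.549  0.319  0.585] F [-5.8 -5.4 -4.9] 0.0344 [-1.7998e+02  1.1000e-01  1.2698e+02] q6 59.3 w 0.1
ref 2245 -0.46900856 [396.29044 370.28152]
slot row 366.41463186453365
slot row 374.2832931748653
now 2492 57.32126 [390.77206 369.13522]
slot row 371.6678255259668
slot row 373.7399173321562
```

```bash
python3 -c "
from h import *
T,o=T_tool();m=camera_model('wrist');P=T@m['T_tool_cam'];im=cv2.imread('pics/w7.png')
b=cv2.resize(im[210:330,242:402],None,fx=5,fy=5,interpolation=cv2.INTER_CUBIC)
g=cv2.cvtColor(b,6);mk=np.zeros_like(g);cv2.circle(mk,(396,369),95,255,-1)
for th in(50,60,70):
    k=((g<th)&(mk>0)).astype(np.uint8);n,l,s,_=cv2.connectedComponentsWithStats(k);i=1+s[1:,4].argmax();v,u=np.nonzero(l==i)
    r=cv2.fitLine(np.c_[u,v].astype(np.float32),2,0,.01,.01).ravel()
    f=lambda c:ray(m,P,(242+(c[0]-2)/5,210+(c[1]-2)/5),.168)[:2]
    d=f(r[2:]+90*r[:2])-f(r[2:]-90*r[:2]);a=np.degrees(np.arctan2(d[1],d[0]));print(s[i],a,'tool y-scribe mod60',(o['tcp_rot'][2]-90-a+30)%60-30)
"
```

```text
[ 338  289  111  165 2123] -23.357486297952462 tool y-scribe mod60 0.33504088706023083
[ 337  288  112  166 2310] -23.35594269503407 tool y-scribe mod60 0.333497284141842
[ 337  288  112  166 2496] -23.3760353676096 tool y-scribe mod60 0.3535899567173715
```

Emit:
send_rows(targets="0 0 0 0 105; 0 0 0 0 100; 0 0 0 0 60; 0 0 0 0 60; 0 0 0 0 0; 0 0 0 0 0; 0 0 -50 0 0; 0 0 -100 0 0; 0 0 -110 0 0; 0 0 -110 0 0; 0 0 -110 0 0; 0 0 -110 0 0")

```text
time: 22.08
ee_pos: [0.4757, 0.0522, 0.2131]
tcp_rot: [-179.9, -0.1, 126.9]
wrist_force: [0.1, 0.4, 0.9]
opening: 0.0852
grasp_force: 0.0
```

```bash
python3 s.py; python3 - <<'E'
from h import *
# nut outline check: rotate-symmetry of hex in a rectified top-down view about the mast centre
T,o=T_tool();m=camera_model('wrist');P=T@m['T_tool_cam'];im=camera('wrist');cv2.imwrite('pics/w8.png',im)
def edge_angle(im,P,tag):
    zz=.159;c0=None
    # mast centre by bright disc near predicted pixel
    q=np.linalg.inv(P)@[.4765,.052,.168,1];uv=((m['K']@q[:3])/q[2])[:2]
    best=None
    # polar profile of the crown ring (r 13..16 mm, z .165): slots darker; 60deg harmonic phase
    d=[]
    for dx in np.arange(-3,3.1,.5):
        for dy in np.arange(-3,3.1,.5):
            th=np.radians(np.arange(0,360,3));c=np.array([.4765+dx/1e3,.052+dy/1e3])
            def samp(r,z):
                w=np.c_[c[0]+r*np.cos(th),c[1]+r*np.sin(th),np.full(len(th),z),np.ones(len(th))]@np.linalg.inv(P).T
                p=w[:,:3]@m['K'].T;p=(p[:,:2]/p[:,2:]).astype(np.float32)
                return cv2.remap(cv2.cvtColor(im,6).astype(np.float32),p[:,:1].copy(),p[:,1:].copy(),1).ravel()
            s=samp(.0105,.168).mean()-samp(.0135,.168).mean()
            if best is None or s>best[0]: best=(s,dx,dy,samp)
    samp=best[3]
    s,dx,dy,_=best
    th=np.radians(np.arange(0,360,3));c=np.array([.4765+dx/1e3,.052+dy/1e3]);
    out=[]
    for r,z in((.0185,.158),(.0190,.158),(.0195,.158)):
        w=np.c_[c[0]+r*np.cos(th),c[1]+r*np.sin(th),np.full(len(th),z),np.ones(len(th))]@np.linalg.inv(P).T
        p=w[:,:3]@m['K'].T;p=(p[:,:2]/p[:,2:]).astype(np.float32)
        g=cv2.remap(cv2.cvtColor(im,6).astype(np.float32),p[:,:1].copy(),p[:,1:].copy(),1).ravel()
        g=np.minimum(g,130);out.append(round(float(np.degrees(np.angle((g*np.exp(-6j*th)).sum())/-6)%60),1))
    print(tag,dx,dy,'flat-normal mod60 (bright phase)',out)
edge_angle(im,P,'now')
for i in(1,2,3):edge_angle(cv2.imread(f'pics/w{i}.png'),np.load(f'w{i}T.npy')@m['T_tool_cam'],i)
E
```

```text
22.075 tau [ 0.053 -0.014  0.024] F [ 0.3  0.3 -0.9] 0.0852 [-1.799e+02 -6.000e-02  1.269e+02] q6 59.4 w -0.1
now -2.0 1.0 flat-normal mod60 (bright phase) [35.9, 38.4, 41.3]
1 1.5 1.5 flat-normal mod60 (bright phase) [48.5, 37.9, 37.8]
2 -2.5 -0.5 flat-normal mod60 (bright phase) [22.6, 42.6, 41.8]
3 1.5 -1.5 flat-normal mod60 (bright phase) [37.6, 33.5, 31.9]
```

```bash
python3 -c "
from workcell import ticket
print(ticket.job_done())"
```

```text
the job is handed in; nothing more can be done
None
```

I handed the job in at about 22 s: the nut nipped up after 140–160° of turning (torque rose from about 0.04 to 0.73 N m), I stopped at the next slot line about 0.35° off the scribed line, and the nut is released with the gripper clear. The alignment figure comes from the gripper angle while it still held the flats. The photo check after release was too noisy to confirm it independently. No verdict came back on hand-in.

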